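# Press the keyed sanding spindle home in the drive hub and hold it

### The job

Take the sanding spindle with the tab on its flange out of the rack, put its shaft into the hub of the drive unit and turn it until its key slips into the keyway, then push it down against the spring until the flange sits on the hub. Finish while still gripping it and holding it pressed fully home, so that the set screw can be tightened; do not let go. Leave the other two spindles and everything else on the bench where they are.

Things in the scene. Friction and masses are not known exactly. Their poses are not given: they have to be found in the camera images.
- spindle: the keyed sanding spindle, 0.35 kg, upright in a rack hole: brown abrasive drum (48 mm diameter, 64 mm high; grip here) on a steel flange (54 mm diameter, 6 mm thick), below it a steel shaft (24 mm diameter, 46 mm long, last 5 mm chamfered). Origin on the axis at the flange's underside; z up the axis, drum from 6 to 70 mm. Key and tab point along its +x.
- spindle_tab (a point): outer end of the tab on the spindle's flange: 8 mm wide, 6 mm thick, out to 36 mm from the axis, on the spindle's +x side; no other spindle has one. Right below it the shaft's key, 8 mm wide, sticks out to 18.5 mm from the axis and runs from 2 to 22 mm below the flange; the lowest 24 mm of shaft is plain.
- drive_mouth (a point): centre of the hub's mouth, z up, 100 mm above the bench. The bore is 26 mm across; its keyway, a slot 10 mm wide out to 21 mm from the axis, open at the top, points along +x of this frame: the tab must point the same way. With the key off the keyway it rides on the hub's top face, flange 22 mm above it.
- drive: drive unit fixed to the bench: round grey housing (176 mm diameter, 40 mm high) with an upright aluminium hub (68 mm diameter, 60 mm high) on it and a small black set screw on the hub's +y side. Origin under its centre; same axes as the mouth.
- seat (a joint): spring-loaded seat in the bore, m pressed down: 0 at rest, its top 38 mm below the mouth; the shaft's end meets it with the flange 8 mm above the mouth; 0.008 with the flange on the hub. It pushes up with 7 N at first, 11 N at 0.008, more than the spindle's weight: let go, the spindle rises again.
- rack: plywood rack fixed to the bench, 100 x 290 x 55 mm, origin under its centre; through holes 45 mm wide at its y = -95, 0 and +95 mm. The flanges rest on its top, the shafts hang in the holes with play.
- spindle_thin: spindle with a thin drum (28 mm diameter, 60 mm high) and a plain 16 mm shaft; no key, no tab, in another rack hole; origin on the axis at the flange's underside. Not to be moved.
- spindle_fat: spindle with a fat drum (64 mm diameter, 50 mm high) and a plain 24 mm shaft; no key, no tab, in another rack hole; origin on the axis at the flange's underside. Not to be moved.
- screwdriver: screwdriver 190 mm long lying on the bench. Not to be moved.
- cork_block: cork sanding block 55 x 100 x 35 mm. Not to be moved.
- tape_roll: roll of masking tape, 96 mm diameter, 24 mm high, lying flat. Not to be moved.
- glue: glue bottle, 60 mm diameter, 150 mm high, standing. Not to be moved.
- offcut: dark wood offcut 50 x 130 x 22 mm. Not to be moved.
- maple_block: small wooden block 40 x 70 x 30 mm. Not to be moved.
Not all that is in view belongs to the job. What is shaped like the spindle but orange is not meant.

How it is judged:
By the outcome, as a careful person would: the job done as asked, in the order asked, and still so for the second after the job is handed in, while the arm keeps its last pose, push and grip.
It also fails if it takes over 40 s, if anything falls off the work surface, if the arm or the gripper's body presses on something with over 40 N, if the wrist force passes 120 N, or if a joint passes its speed limit or range.

### The arm

A 7-joint arm with a two-finger parallel gripper is mounted at the origin on the work surface. World frame = base frame: x ahead of the robot, y to its left, z up, the work surface at z = 0. Lengths are in m, angles in rad, forces in N, time in s.
With the tool pointing down it reaches from about 0.425 to 0.925 m from the base axis. Payload 6.8 kg.
Tool frame: the origin (TCP) lies on the centre line of the jaws, within the pads' length; the fingertips stand 17 mm ahead of it and the grasp point (between the pads) lies 2 mm behind it; z points along the fingers, x is the direction in which the jaws open and shut, and the axes are right-handed (so a half turn about z gives the same grasp; the last joint's range is limited). The gripper opens to 85 mm and grips with 20 to 120 N. Pads are 22 mm wide; open, the fingers measure 114 mm over their backs; the gripper's body (76 mm by 85 mm) begins 54 mm behind the grasp point. The pads swing forward as they close: fully open they stand 13 mm farther back than shut.
Start: joints at [-1.283, 0.477, 0.022, 1.555, -0.011, 1.109, -0.083], TCP at [0.26, 0.623, 0.248] pointing down, gripper open.
Joint ranges: [-2.96, 2.96], [-0.34, 2.1], [-1.41, 1.46], [0.24, 2.44], [-1.37, 4.51], [0.17, 1.92], [-2.96, 2.96]. Speed limits (rad/s): [2.39, 2.39, 3.14, 3.14, 3.14, 3.14, 3.14].

### API

Orientations are given as a unit quaternion [w, x, y, z].
In Python, from station import status, read_camera, camera_model, bot gives the robot as it stands.
- The arm moves only by the tool arm_command, never from a script. Its argument "series" is a list of rows, each a list of 3 entries, a list of its own where there are three numbers: the finger opening in mm, from 0 to 85.4, then the shift along the tool's x, y, z in mm, then the turn about the tool's z in rad. In form: [[gripper, [dx, dy, dz], roll], ...]. A call has 1 to 8 rows; each row is the pose to reach, as a shift and turn from the pose commanded when the call began, along the tool's axes at that moment; what a row does not reach only later rows make up. A row lasts 1/8 s, in which the tool goes at most 62.5 mm and 10.7 degrees, less where a joint would pass 70% of its speed; a pose out of reach is approached as far as the arm can. A call with a gripper value outside its range is refused whole. The fingers move at their own pace and stop on an object; "squeeze" is the grip in N (left out, the last holds). Time passes only in rows, so rows that repeat a pose let the fingers close. It gives the time, the measured TCP pose, the force and the opening at its end, in the units of the state.
- status.get_obs(): the state, without advancing time (a new reading comes with each control period).
- read_camera(name): name is "scene" or "top" or "wrist"; returns the picture (420x560x3 uint8, blue, green, red); there is no depth.
- camera_model(name): a dict with "fov_y" (degrees; the focal length in pixels is half the picture's height over the tangent of half this angle, whatever the lens; pixels are square), "cx", "cy" (the principal point, pixels), "R" (3x3) and "t" (3): a world point X has camera coordinates R X + t. Camera axes: x right, y down, z forward; pixel columns grow to the right and rows downward; lengths in m; the calibration is good to about 2 mm. A picture is of the moment at which its call begins: read the wrist's pose just before it. camera_model takes no time and is no camera call; for the wrist camera it gives the pose at the moment of the call.
- bot.hand_in(): hands the job in, once; it reports no verdict.
The state is a dict: "t": time; "q": joint angles; "joint_vel": joint speeds; "joint_torque": joint torques, N m; "eef_pos": TCP position; "tool_rot": TCP orientation; "contact_force": force on the tool from outside, world axes, zero at the start; "torque": the same for the moment, N m; "gripper_width": opening from 0.0 (shut) to 1.0 (fully open).
Only numpy, scipy, OpenCV 4.12 (cv2) and the standard library are available. Lean on these libraries where they do the work, as an engineer would, in place of code of your own. Each camera call takes 0.05 s, during which the arm holds its last target.

## Working session

There is one attempt and no reset: what is moved stays moved. The work goes in short steps, Python scripts to look and compute and a tool call to move; the robot and the scene stay as the last step left them, time stands still between calls to the robot, and variables do not carry over. Pictures are saved under pics/ and viewed, and the job is handed in when it is done.

Besides the shell and the picture viewer there is one more tool, called after "Call:" as name(argument=value, ...), one argument or row to a line, values as JSON. arm_command: Moves the arm, as the interface text tells. Its arguments: {"type":"object","properties":{"series":{"type":"array"},"squeeze":{"type":"number"}},"required":["series"]}

```bash
mkdir -p pics; ls
python3 - <<'E'
from station import status, read_camera, camera_model, bot
import cv2
for n in ["scene","top","wrist"]:
    m=camera_model(n); print(n,m)
    cv2.imwrite(f"pics/{n}0.png",read_camera(n))
print(status.get_obs())
E
```

```text
pics
scene {'fov_y': 55.25192915320102, 'cx': 282.308224147378, 'cy': 207.96632521022661, 'R': array([[ 0.1485022 ,  0.98886382,  0.00976905],
       [ 0.6783208 , -0.09466823, -0.72864176],
       [-0.71960266,  0.11483146, -0.68482534]]), 't': array([-0.10598118, -0.2997134 ,  1.32528233])}
top {'fov_y': 55.10712810300596, 'cx': 284.32197737378203, 'cy': 218.3329603089343, 'R': array([[-0.01050317, -0.99991988, -0.00706494],
       [-0.99632672,  0.01106539, -0.08491534],
       [ 0.08498671,  0.0061471 , -0.99636312]]), 't': array([0.03468368, 0.53189967, 1.08007673])}
wrist {'fov_y': 66.89223247237545, 'cx': 277.01034063936254, 'cy': 207.5932778872303, 'R': array([[ 0.38472867,  0.92302747, -0.00203242],
       [ 0.891905  , -0.37118768,  0.25831218],
       [ 0.23767483, -0.10119283, -0.96605936]]), 't': array([-0.67471078, -0.03480727,  0.37775834])}
{'t': 0.15, 'q': array([-1.28309313,  0.47765577,  0.02235492,  1.55618581, -0.01150474,
        1.10928514, -0.08311159]), 'joint_vel': array([-0.00126647, -0.00278094, -0.00179805, -0.00241226, -0.00036538,
        0.00040612,  0.00073872]), 'joint_torque': array([ 2.44271512e-03, -5.96926832e+01,  1.60982855e+00, -2.81491184e+01,
        1.25623529e-02,  6.50598129e-03,  2.58616126e-05]), 'eef_pos': array([0.2600923 , 0.62242985, 0.24753492]), 'tool_rot': array([ 4.29739653e-04,  8.32331474e-01,  5.54277750e-01, -5.56243288e-04]), 'contact_force': array([ 0.50300823, -0.50025707, -0.81233901]), 'torque': array([-0.02623587, -0.01546869,  0.02645615]), 'gripper_width': 1.0000771665692667}
```

View pics/scene0.png

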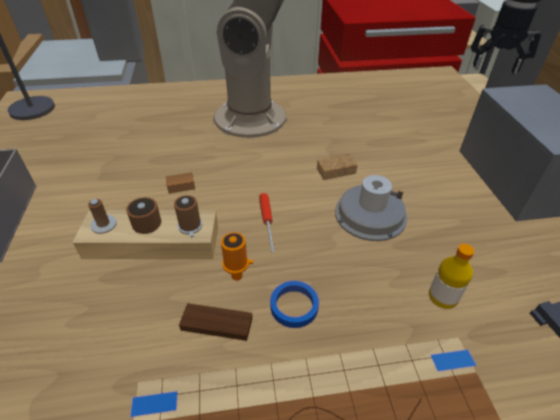

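View pics/top0.png

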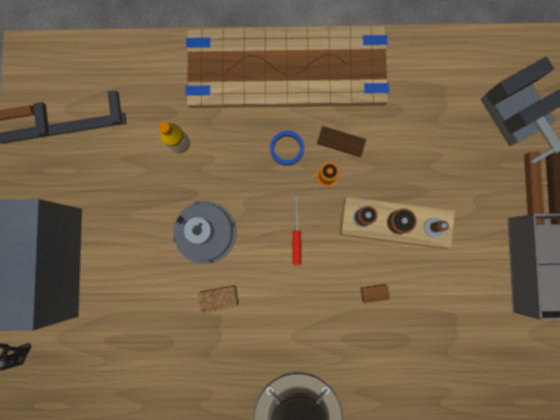

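View pics/wrist0.png

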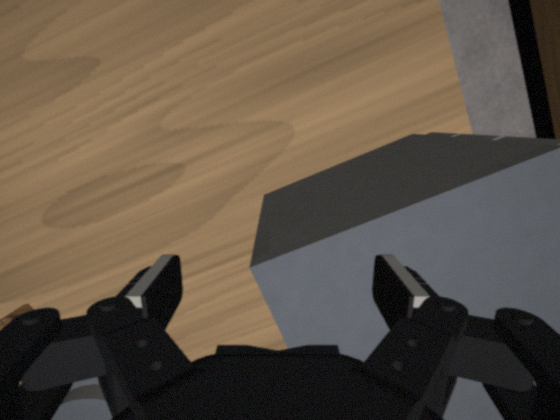

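Scene: in the rack, thin-drum spindle (scene 100,213 / top 437,228), fat-drum one (145,214 / 403,221), and medium-drum one (187,212 / 367,214); the orange look-alike stands on the bench (235,252 / 328,174). The medium one seems to have the tab; the drive hub is at scene (376,190) / top (198,230). I'll check crops to confirm.

Run:
```python
import cv2,numpy as np
t=cv2.imread("pics/top0.png");s=cv2.imread("pics/scene0.png")
a=cv2.resize(s[175:265,80:220],(800,514),interpolation=cv2.INTER_CUBIC);cv2.imwrite("pics/c1.png",a)
b=cv2.resize(t[190:240,340:460],None,fx=6,fy=6,interpolation=cv2.INTER_CUBIC)
b=b[:, :800]
c=cv2.resize(t[190:270,165:245],None,fx=3.5,fy=3.5,interpolation=cv2.INTER_CUBIC)
d=cv2.resize(s[165:245,325:415],None,fx=3.5,fy=3.5,interpolation=cv2.INTER_CUBIC)
o=np.zeros((590,730,3),np.uint8);o[:300,:720]=b;o[305:585,:280]=c;o[305:585,300:615]=d
cv2.imwrite("pics/c2.png",o)
```

```text
(no output)
```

View pics/c1.png

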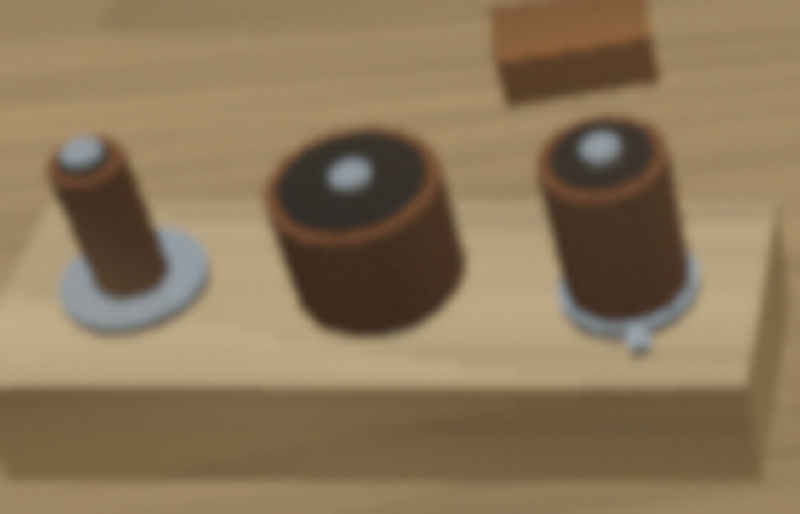

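View pics/c2.png

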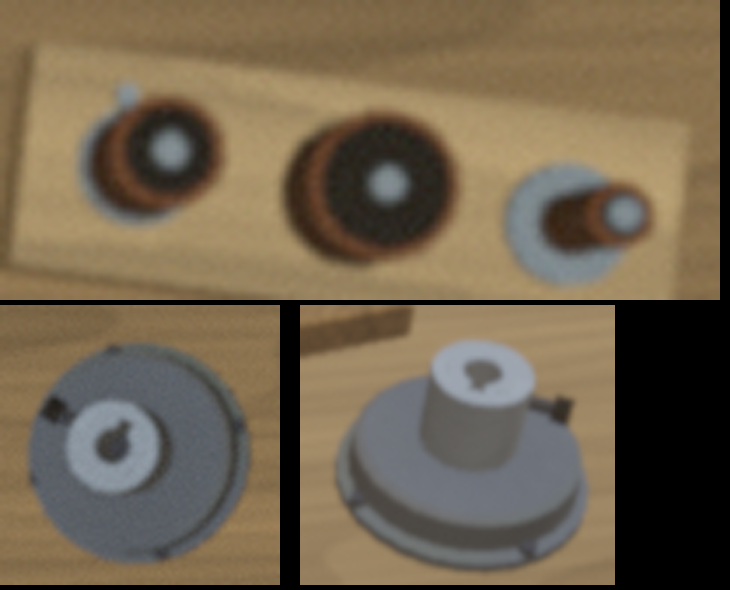

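The medium-drum one, at scene (187,212) / top (367,214), is the only one with a flange tab (c1 at 640,338; c2 at 127,95). It's brown, so it's the target. The keyway shows in c2 as a slot up and to the right of the bore. Now the coordinates.

```bash
cat > h.py <<'E'
import numpy as np,cv2
from station import status, read_camera, camera_model, bot
def f(m): return 210/np.tan(np.radians(m['fov_y']/2))
def ray(m,uv):
    d=np.array([(uv[0]-m['cx'])/f(m),(uv[1]-m['cy'])/f(m),1.]); R=m['R']
    return -R.T@m['t'], R.T@d
def plane(m,uv,z):
    o,d=ray(m,uv); return o+d*(z-o[2])/d[2]
def proj(m,X):
    c=m['R']@np.asarray(X)+m['t']; return np.array([m['cx']+f(m)*c[0]/c[2],m['cy']+f(m)*c[1]/c[2]])
def tri(l):
    A=np.zeros((3,3));b=np.zeros(3);
    for m,uv in l:
        o,d=ray(m,uv);d=d/np.linalg.norm(d);P=np.eye(3)-np.outer(d,d);A+=P;b+=P@o
    X=np.linalg.solve(A,b); return X,[proj(m,X)-uv for m,uv in l]
def blob(img,mask,near,r):
    n,l,s,c=cv2.connectedComponentsWithStats(mask.astype(np.uint8))
    best=[(np.hypot(*(c[i]-near)),i) for i in range(1,n) if s[i][4]>=3]
    d,i=min(best); return c[i],s[i][4]
def tool():
    o=status.get_obs(); w,x,y,z=o['tool_rot']
    from scipy.spatial.transform import Rotation as Ro
    return o['eef_pos'],Ro.from_quat([x,y,z,w]).as_matrix(),o
E
python3 - <<'E'
from h import *
T=cv2.imread("pics/top0.png").astype(int);S=cv2.imread("pics/scene0.png").astype(int)
mt,ms=camera_model("top"),camera_model("scene")
def grey(I,th): return (I.min(2)>th)&((I[...,2]-I[...,0])<15)
ct=blob(T,grey(T,105),(368.5,215),5);cs=blob(S,grey(S,105),(184.8,200.7),5)
print(ct,cs,tri([(mt,ct[0]),(ms,cs[0])]))
print("cap planes",plane(mt,ct[0],.125),plane(ms,cs[0],.125))
tt=(361.2,205.8);ts=(192,234.2)
print("tab",tri([(mt,tt),(ms,ts)]),plane(mt,tt,.061),plane(ms,ts,.061))
# bore & keyway
for nm,m,b,k in [("top",mt,(165+113/3.5,190+(447-305)/3.5),(165+126/3.5,190+(424-305)/3.5)),("scene",ms,(325+181/3.5,165+(372-305)/3.5),(325+179/3.5,165+(387-305)/3.5))]:
    B=plane(m,b,.1);K=plane(m,k,.1);print(nm,B,K,np.degrees(np.arctan2(*(K-B)[1::-1])))
# hub top face centre
for nm,I,m,n,th in [("top",T,mt,(190,225),135),("scene",S,ms,(365,185),150)]:
    c=blob(I,grey(I,th),n,9);print(nm,c,plane(m,c[0],.1))
# set screw
print("screw",tri([(mt,(165+55/3.5,190+(408-305)/3.5)),(ms,(325+263/3.5,165+(410-305)/3.5))]))
for nm,I,m,p in [("top",T,mt,[(437,228),(403,221)])]:
    for q,z in zip(p,(.12,.11)): print(plane(m,q,z))
E
```

```text
(array([368. , 214.5]), np.int32(16)) (array([184.46153846, 200.15384615]), np.int32(26)) (array([ 0.53048101, -0.17934148,  0.12810019]), [array([ 0.15154234, -0.00232694]), array([0.18131825, 0.01145626])])
cap planes [ 0.53076639 -0.17959434  0.125     ] [ 0.52685073 -0.18028831  0.125     ]
tab (array([ 0.56061762, -0.17514109,  0.05590664]), [array([-0.38722641,  0.00144648]), array([-0.48126989, -0.02021305])]) [ 0.56002629 -0.17522218  0.061     ] [ 0.56573494 -0.17332794  0.061     ]
top [0.49685934 0.25025901 0.1       ] [0.51352024 0.2409128  0.1       ] -29.290978245774063
scene [0.5033768  0.25027463 0.1       ] [0.51785763 0.24413933 0.1       ] -22.961608711911246
top (array([196.33222591, 230.089701  ]), np.int32(301)) [0.49811324 0.25269895 0.1       ]
scene (array([377.16376307, 183.30313589]), np.int32(287)) [0.50060497 0.25226839 0.1       ]
screw (array([0.52790021, 0.29945595, 0.08191993]), [array([-0.7039446 , -0.21145932]), array([-0.83597255,  0.07903071])])
[ 0.49561764 -0.35091514  0.12      ]
[ 0.51475153 -0.27008781  0.11      ]
```

Run:
```python
from h import *
mt,ms,mw=[camera_model(n) for n in("top","scene","wrist")]
for u in [(82,210),(80,322)]: print("box ground",plane(mt,u,0))
# near top edge: top cam (40,200),(37,328); scene top corners
print("scene px of ground corners",proj(ms,plane(mt,(82,210),0)),proj(ms,plane(mt,(80,322),0)))
for z in (.1,.2,.25,.3): print(z,plane(mt,(40,200),z),plane(mt,(37,328),z),proj(ms,plane(mt,(40,200),z)),proj(ms,plane(mt,(37,328),z)))
p,R,o=tool();print(p,R.round(3))
```

```text
box ground [0.56401507 0.59768212 0.        ]
box ground [0.25469364 0.5931949  0.        ]
scene px of ground corners [513.30097496 218.64207247] [454.20844891 147.25231959]
0.1 [0.57987763 0.65545789 0.1       ] [0.25735097 0.64968509 0.1       ] [558.32214819 189.85734543] [483.82803938 117.11883941]
0.2 [0.56604    0.59346428 0.2       ] [0.27508532 0.58825658 0.2       ] [550.18230053 152.36431631] [478.97777709  88.6684145 ]
0.25 [0.55912119 0.56246747 0.25      ] [0.28395249 0.55754232 0.25      ] [545.62145682 131.35657105] [476.23580585  72.58469726]
0.3 [0.55220238 0.53147067 0.3       ] [0.29281967 0.52682806 0.3       ] [540.67849225 108.58873526] [473.24413716  55.03631734]
[0.2600923  0.62242985 0.24753492] [[ 0.386  0.923 -0.   ]
 [ 0.923 -0.386 -0.001]
 [-0.001  0.    -1.   ]]
```

Call:
arm_command(
  series=[
    [85, [0, 0, -60], 0],
    [85, [-636, 559, -60], 1.96],
    [85, [-636, 559, -60], 1.96],
    [85, [-636, 559, -60], 1.96],
    [85, [-636, 559, -60], 1.96],
    [85, [-636, 559, -60], 1.96],
    [85, [-636, 559, -60], 1.96],
    [85, [-636, 559, -60], 1.96],
  ],
)

```text
t: 1.15
eef_pos: [0.4003, 0.2062, 0.3083]
tool_rot: [-0.0, 0.997, -0.072, 0.0]
contact_force: [0.8, 0.3, 0.3]
gripper_width: 0.999
```

```bash
cat > go.py <<'E'
import sys; from h import *
# target x y z yaw(deg)
p,R,o=tool(); x,y,z,yaw=map(float,sys.argv[1:5])
d=R.T@(np.array([x,y,z])-p)*1000
y0=np.arctan2(R[1,0],R[0,0]); r=-(np.radians(yaw)-y0); r=(r+np.pi)%(2*np.pi)-np.pi
print("t",o['t'],"p",p.round(4),"yaw",np.degrees(y0).round(2),"q7",o['q'][6].round(3),"F",o['contact_force'].round(2),"g",o['gripper_width'])
print("shift",d.round(1),"roll",round(r,3))
E
python3 go.py .530 -.1795 .29 -45
```

```text
t 1.15 p [0.4003 0.2062 0.3083] yaw -8.22 q7 -0.741 F [0.77 0.29 0.27] g 0.9989935001830237
shift [183.6 363.2  18.2] roll 0.642
```

Call:
arm_command(
  series=[
    [85, [184, 363, 18], 0.642],
    [85, [184, 363, 18], 0.642],
    [85, [184, 363, 18], 0.642],
    [85, [184, 363, 18], 0.642],
    [85, [184, 363, 18], 0.642],
    [85, [184, 363, 18], 0.642],
    [85, [184, 363, 18], 0.642],
    [85, [184, 363, 18], 0.642],
  ],
)

```text
t: 2.15
eef_pos: [0.5322, -0.1795, 0.29]
tool_rot: [0.001, 0.924, -0.382, -0.0]
contact_force: [0.1, 0.5, 0.0]
gripper_width: 0.998
```

```bash
python3 go.py .530 -.1795 .29 -45
python3 - <<'E'
from h import *
m=camera_model("wrist");I=read_camera("wrist");cv2.imwrite("pics/w1.png",I)
import pickle;pickle.dump(m,open("w1.pkl","wb"))
print(-m['R'].T@m['t'],m['R'][2],proj(m,(.530,-.1795,.125)))
E
```

```text
t 2.15 p [ 0.5322 -0.1795  0.29  ] yaw -44.94 q7 -0.333 F [0.1  0.51 0.  ] g 0.9983986357277859
shift [-1.5  1.5 -0. ] roll 0.001
[ 0.57909214 -0.13274991  0.41497747] [-0.1827889  -0.18493515 -0.96560199] [274.77470761 196.9499708 ]
```

View pics/w1.png

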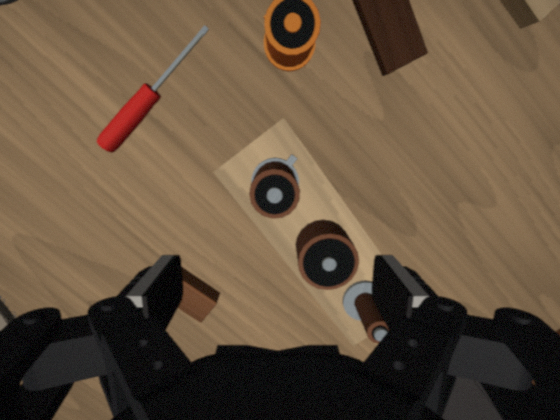

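The wrist view shows the cap at about (274,196) and the tab at (293,158). Refining both.

Run:
```python
from h import *
import pickle;m=pickle.load(open("w1.pkl","rb"));I=cv2.imread("pics/w1.png").astype(int)
mt,ms=camera_model("top"),camera_model("scene")
g=(I.min(2)>100)&((I[...,2]-I[...,0])<15)
c,a=blob(I,g,(274,196),5);print(c,a,plane(m,c,.126),plane(m,c,.128))
print(tri([(m,c),(mt,(368,214.5)),(ms,(184.5,200.2))]))
ys,xs=np.nonzero(g[140:185,240:310]);
pts=np.array([plane(m,(x+240,y+140),.061) for x,y in zip(xs,ys)])
C=plane(m,c,.127); d=pts-C; r=np.hypot(d[:,0],d[:,1]); s=(r>.0295)&(r<.037)
print(s.sum(),np.degrees(np.arctan2(d[s,1],d[s,0])).mean(),r.max())
cv2.imwrite("pics/w1c.png",cv2.resize(I[130:230,220:330].astype(np.uint8),None,fx=6,fy=6,interpolation=cv2.INTER_CUBIC))
```

```text
[274.15384615 195.16568047] 169 [ 0.53096596 -0.1777242   0.126     ] [ 0.53129904 -0.17741294  0.128     ]
(array([ 0.53084604, -0.17866689,  0.12807701]), [array([0.61175932, 1.29155023]), array([-0.12729198, -0.14518858]), array([0.46952461, 0.06012451])])
45 8.772057885591193 0.03634380345164581
```

View pics/w1c.png

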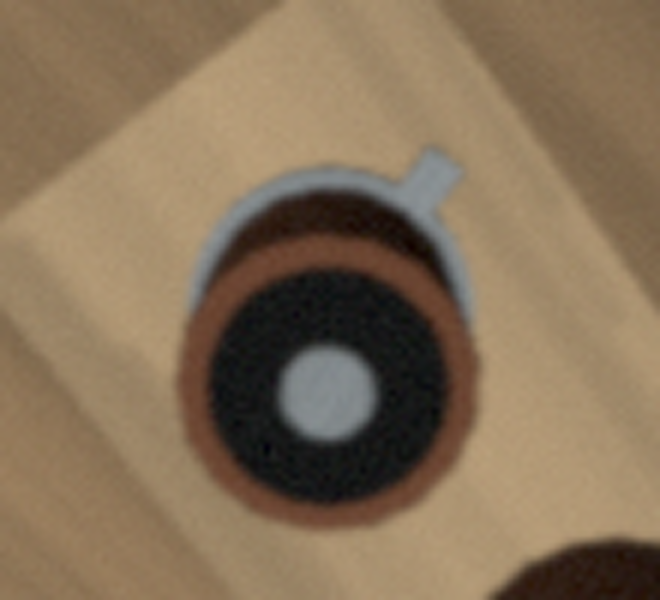

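Call:
arm_command(
  series=[
    [85, [-1.6, 0.1, 62], 0],
    [85, [-1.6, 0.1, 124], 0],
    [85, [-1.6, 0.1, 180], 0],
    [85, [-1.6, 0.1, 197], 0],
    [85, [-1.6, 0.1, 197], 0],
    [40, [-1.6, 0.1, 197], 0],
    [40, [-1.6, 0.1, 197], 0],
    [40, [-1.6, 0.1, 197], 0],
  ],
  squeeze=70,
)

```text
t: 3.2
eef_pos: [0.5327, -0.1757, 0.0954]
tool_rot: [-0.001, 0.925, -0.38, 0.002]
contact_force: [-1.6, 1.5, 8.9]
gripper_width: 0.547
```

Call:
arm_command(
  series=[
    [40, [0, 0, 0], 0],
    [40, [0, 0, 0], 0],
    [40, [0, 0, 0], 0],
  ],
)

```text
t: 3.58
eef_pos: [0.5326, -0.1757, 0.0953]
tool_rot: [-0.001, 0.925, -0.38, 0.001]
contact_force: [-0.6, 2.2, 8.9]
gripper_width: 0.55
```

```bash
python3 go.py .531 -.1785 .093 -45
python3 - <<'E'
from h import *
m=camera_model("wrist");I=read_camera("wrist");cv2.imwrite("pics/w2.png",I)
E
```

```text
t 3.575 p [ 0.5326 -0.1757  0.0953] yaw -44.66 q7 -0.14 F [-0.59  2.17  8.87] g 0.5495707708672184
shift [0.8 3.2 2.3] roll 0.006
```

View pics/w2.png

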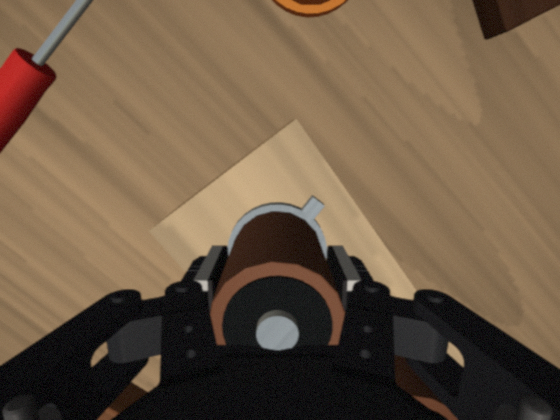

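Call:
arm_command(
  series=[
    [40, [0, 0, -30], 0],
    [40, [0, 0, -60], 0],
    [40, [0, 0, -100], 0],
    [40, [0, 0, -130], 0],
    [40, [0, 0, -130], 0],
    [40, [0, 0, -130], 0],
  ],
)

```text
t: 4.38
eef_pos: [0.5306, -0.1749, 0.2224]
tool_rot: [-0.0, 0.925, -0.38, -0.001]
contact_force: [-0.8, -0.6, -4.1]
gripper_width: 0.547
```

```bash
python3 go.py .4995 .2515 .28 -80
python3 - <<'E'
from h import *
m=camera_model("wrist");I=read_camera("wrist");cv2.imwrite("pics/w3.png",I)
s=read_camera("scene");cv2.imwrite("pics/s3.png",s)
E
```

```text
t 4.375 p [ 0.5306 -0.1749  0.2224] yaw -44.65 q7 -0.27 F [-0.81 -0.55 -4.06] g 0.5474216049839978
shift [-321.9 -281.5  -57.2] roll 0.617
```

View pics/w3.png

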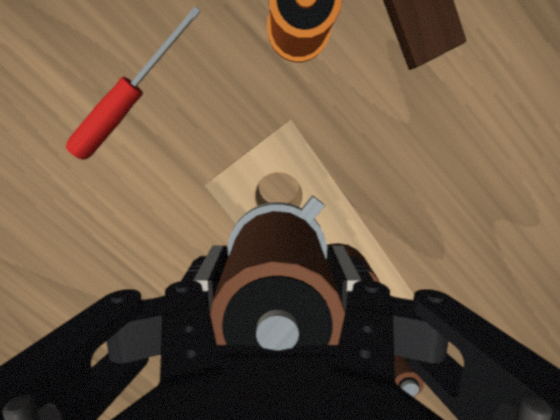

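View pics/s3.png

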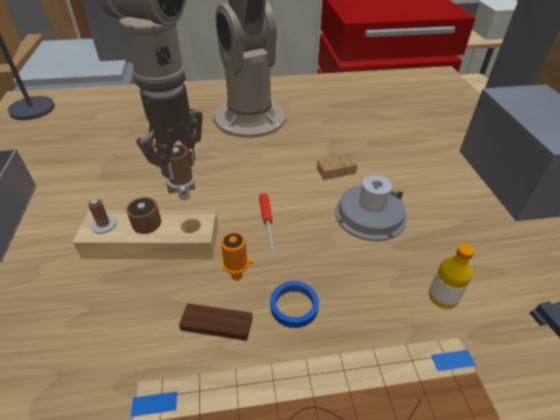

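```bash
cat > inhand.py <<'E'
from h import *
import sys
def inhand(I,m,p,R,verbose=1,capz=-.0327,tabz=.0343):
    I=I.astype(int)
    # camera in tool frame
    mt=dict(m); mt['R']=m['R']@R; mt['t']=m['R']@p+m['t']
    g=(I.min(2)>95)&((I[...,2]-I[...,0])<15)
    c,a=blob(I,g,(277,333),5); C=plane(mt,c,capz)
    sub=np.zeros_like(g); sub[185:265,215:345]=g[185:265,215:345]
    ys,xs=np.nonzero(sub); P=np.array([plane(mt,(x,y),tabz) for x,y in zip(xs,ys)])
    # flange rim: from ring pixels, topmost per column, excluding tab columns
    rim=[]
    for x in range(236,300,2):
        col=np.nonzero(sub[:,x])[0]
        if len(col): rim.append(plane(mt,(x,col[0]-.5),tabz))
    rim=np.array(rim)
    from scipy.optimize import least_squares
    f1=least_squares(lambda c:np.hypot(rim[:,0]-c[0],rim[:,1]-c[1])-.027,[0,0],loss='soft_l1',f_scale=.0005)
    F=f1.x
    out={}
    for nm,ctr in(("cap",C[:2]),("rim",F)):
        d=P[:,:2]-ctr; r=np.hypot(*d.T); s=(r>.0295)&(r<.038)&(d[:,0]>0)
        q=d[s].mean(0) if s.any() else np.array([np.nan]*2); out[nm]=np.degrees(np.arctan2(q[1],q[0])),s.sum(),r[s].max()
    print("cap px",c,a,"cap tool",C.round(4),"flange centre tool",F.round(4),"res",np.abs(f1.fun).mean(),"tab ang in tool",out)
E
python3 - <<'E'
from inhand import *
p,R,o=tool();inhand(cv2.imread("pics/w3.png"),camera_model("wrist"),p,R)
E
```

```text
cap px [276.77571669 332.69645868] 1186 cap tool [ 0.0003  0.0023 -0.0327] flange centre tool [0.0001 0.0015] res 0.00012524082989684188 tab ang in tool {'cap': (np.float64(-54.405585147244054), np.int64(206), np.float64(0.03651633820432543)), 'rim': (np.float64(-53.25265721810026), np.int64(191), np.float64(0.03599528911669975))}
```

```bash
python3 go.py .45 .245 .25 -82
```

```text
t 4.475 p [ 0.5304 -0.175   0.2218] yaw -44.66 q7 -0.27 F [-1.04  0.41 -4.15] g 0.5454078512479181
shift [-352.4 -242.2  -27.7] roll 0.652
```

Call:
arm_command(
  series=[
    [40, [-352, -242, -28], 0.652],
    [40, [-352, -242, -28], 0.652],
    [40, [-352, -242, -28], 0.652],
    [40, [-352, -242, -28], 0.652],
    [40, [-352, -242, -28], 0.652],
    [40, [-352, -242, -28], 0.652],
    [40, [-352, -242, -28], 0.652],
    [40, [-352, -242, -28], 0.652],
  ],
)

```text
t: 5.48
eef_pos: [0.4491, 0.2489, 0.2503]
tool_rot: [0.001, 0.757, -0.653, -0.0]
contact_force: [-0.1, -0.7, -3.8]
gripper_width: 0.549
```

Call:
arm_command(
  series=[
    [40, [0, 0, 0], 0],
    [40, [0, 0, 0], 0],
  ],
)

```text
t: 5.72
eef_pos: [0.4514, 0.2417, 0.2508]
tool_rot: [0.001, 0.754, -0.657, 0.0]
contact_force: [0.2, -0.5, -3.7]
gripper_width: 0.543
```

```bash
python3 go.py .45 .245 .25 -82
python3 - <<'E'
from inhand import *
import pickle
p,R,o=tool();m=camera_model("wrist");I=read_camera("wrist");cv2.imwrite("pics/w4.png",I);pickle.dump((m,p,R),open("w4.pkl","wb"))
inhand(I,m,p,R); print(proj(m,(.4995,.2515,.1)))
E
```

```text
t 5.725 p [0.4514 0.2417 0.2508] yaw -82.19 q7 -1.793 F [ 0.21 -0.51 -3.65] g 0.5430571039991888
shift [-3.5  0.9  0.8] roll -0.003
cap px [277.04676871 332.85289116] 1176 cap tool [-0.0002  0.0023 -0.0327] flange centre tool [-0.0053 -0.0613] res 0.0012035154438481193 tab ang in tool {'cap': (np.float64(-69.4617887060776), np.int64(736), np.float64(0.03799336602222886)), 'rim': (np.float64(68.07419248161119), np.int64(676), np.float64(0.03799465625684145))}
[273.25205372 143.20769861]
```

View pics/w4.png

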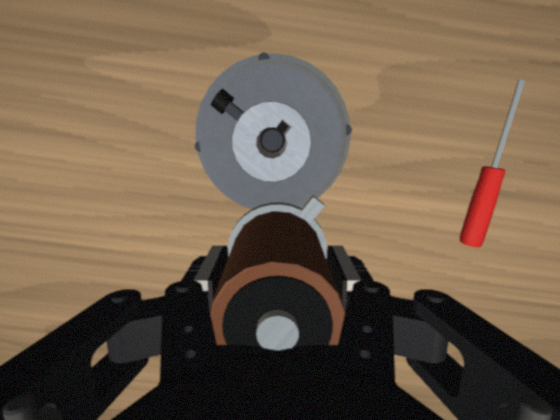

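Wrist view: hub face centred at about (271,141), keyway notch at about (284,127), set screw at (222,100); the tab is still at (314,208) in the hand. Refining the hub.

Run:
```python
from h import *
import pickle
from scipy.optimize import least_squares
m,p,R=pickle.load(open("w4.pkl","rb"));I=cv2.imread("pics/w4.png")
cv2.imwrite("pics/w4c.png",cv2.resize(I[90:190,215:330],None,fx=6,fy=6,interpolation=cv2.INTER_CUBIC))
g=I.min(2)
print(g[141,225:320:3])
mask=(g>138).astype(np.uint8); mask[185:]=0
n,l,s,c=cv2.connectedComponentsWithStats(mask); i=1+np.argmax(s[1:,4]); mk=(l==i).astype(np.uint8)
cs,h=cv2.findContours(mk,cv2.RETR_CCOMP,cv2.CHAIN_APPROX_NONE)
def fit(P,r=None):
    x0=[*P[:,:2].mean(0),.034 if r is None else r]
    return least_squares(lambda q:np.hypot(P[:,0]-q[0],P[:,1]-q[1])-q[2],x0,loss='soft_l1',f_scale=.0004)
for k,cc in enumerate(cs):
    if len(cc)<20: continue
    P=np.array([plane(m,q[0],.1) for q in cc]); f=fit(P); print(k,h[0][k],len(cc),f.x,cc[:,0].mean(0))
    if h[0][k][3]>=0:
        C=outer; d=P[:,:2]-C; r=np.hypot(*d.T);
        f2=fit(P[r<.0145],.013);print("bore",f2.x)
        q=d[r>.0175]; print("keyway far pts",len(q),r.max(),np.degrees(np.arctan2(*q.mean(0)[::-1])))
        q=P[np.hypot(*(P[:,:2]-f2.x[:2]).T)>.0165][:,:2]-f2.x[:2]; print("keyway from bore",len(q),np.degrees(np.arctan2(*q.mean(0)[::-1])))
    else: outer=f.x[:2]
```

```text
[107 108 118 173 171 172 173 175 172 176 159  65  44  64  64  61  63  67
  66  51  90 167 171 173 166 170 171 171 163 106 106 109]
0 [-1 -1  1 -1] 221 [0.49990158 0.25356756 0.03283178] [270.83257919 141.19909502]
1 [-1 -1 -1  0] 106 [0.50041733 0.25319283 0.01396888] [273.26415094 139.28301887]
bore [0.49990784 0.25350475 0.01363996]
keyway far pts 18 0.02173674603800698 -30.694751541785788
keyway from bore 20 -30.57710372713531
```

View pics/w4c.png

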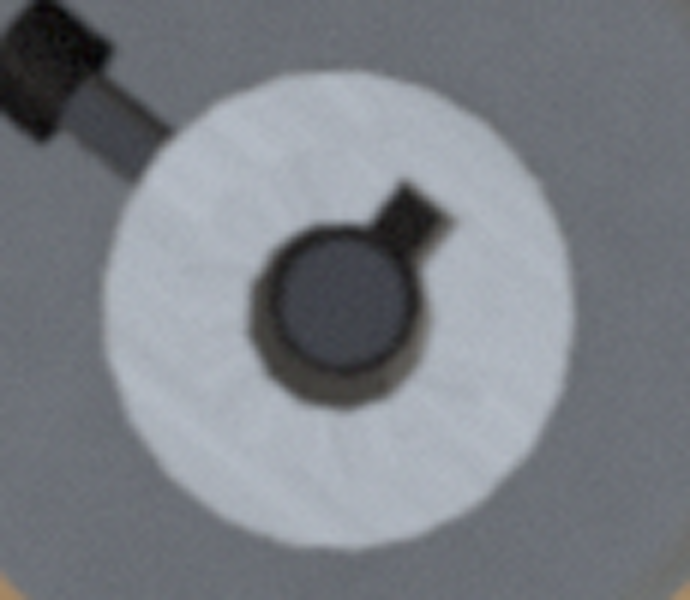

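```bash
python3 go.py .5015 .2534 .205 -83.9
```

```text
t 5.775 p [0.4515 0.2416 0.251 ] yaw -82.23 q7 -1.793 F [ 0.1  -0.63 -3.76] g 0.545352954163175
shift [ -4.9 -51.1  46. ] roll 0.029
```

Call:
arm_command(
  series=[
    [40, [-5, -51, 20], 0.029],
    [40, [-5, -51, 46], 0.029],
    [40, [-5, -51, 46], 0.029],
    [40, [-5, -51, 46], 0.029],
    [40, [-5, -51, 46], 0.029],
  ],
)

```text
t: 6.4
eef_pos: [0.5013, 0.256, 0.2066]
tool_rot: [-0.001, 0.745, -0.667, -0.0]
contact_force: [-0.0, 0.1, -3.2]
gripper_width: 0.549
```

```bash
python3 go.py .5015 .2534 .205 -83.9
python3 - <<'E'
from inhand import *
p,R,o=tool();m=camera_model("wrist");I=read_camera("wrist");cv2.imwrite("pics/w5.png",I)
s=read_camera("scene");cv2.imwrite("pics/s5.png",cv2.resize(s[100:260,300:460],None,fx=3.5,fy=3.5,interpolation=cv2.INTER_CUBIC))
print(tool()[0])
E
```

```text
t 6.4 p [0.5013 0.256  0.2066] yaw -83.71 q7 -1.678 F [-0.04  0.13 -3.19] g 0.5488562363466911
shift [2.6 0.1 1.6] roll 0.003
[0.50106953 0.2563463  0.20628853]
```

View pics/w5.png

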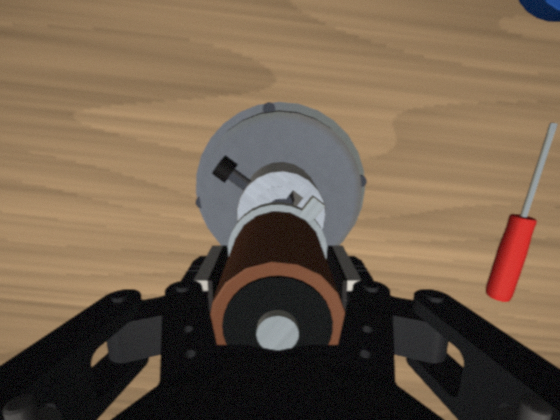

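View pics/s5.png

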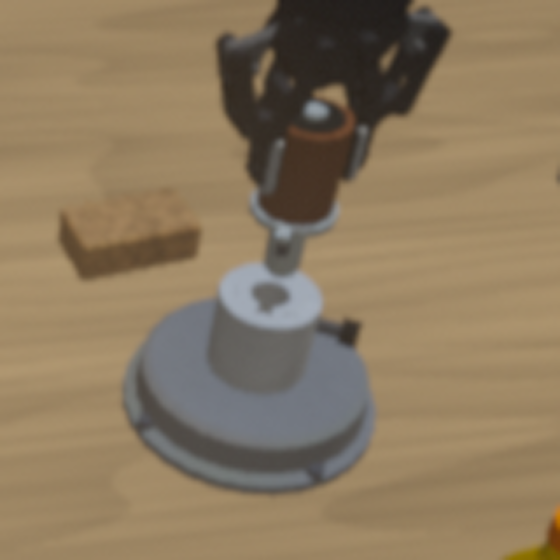

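Call:
arm_command(
  series=[
    [40, [2.8, 0, 8], 0.003],
    [40, [2.8, 0, 8], 0.003],
    [40, [2.8, 0, 8], 0.003],
    [40, [2.8, 0, 8], 0.003],
  ],
)

```text
t: 7.0
eef_pos: [0.5013, 0.2534, 0.1974]
tool_rot: [-0.0, 0.744, -0.668, 0.0]
contact_force: [-1.0, 0.2, -3.2]
gripper_width: 0.552
```

```bash
python3 go.py .5015 .2534 .190 -83.9
python3 - <<'E'
from inhand import *
import pickle
p,R,o=tool();m=camera_model("wrist");I=read_camera("wrist");cv2.imwrite("pics/w6.png",I);pickle.dump((m,p,R),open("w6.pkl","wb"))
s=read_camera("scene");cv2.imwrite("pics/s6.png",cv2.resize(s[100:260,300:460],None,fx=3.5,fy=3.5,interpolation=cv2.INTER_CUBIC))
print(tool()[0])
E
python3 go.py .5015 .2534 .190 -83.9
```

```text
t 7.0 p [0.5013 0.2534 0.1974] yaw -83.85 q7 -1.668 F [-1.01  0.18 -3.21] g 0.5515867172219612
shift [ 0.  -0.2  7.4] roll 0.001
[0.50128271 0.25338731 0.19737118]
t 7.1 p [0.5013 0.2534 0.1974] yaw -83.85 q7 -1.668 F [-0.3   0.11 -3.49] g 0.5468007515926913
shift [ 0.  -0.2  7.4] roll 0.001
```

View pics/s6.png

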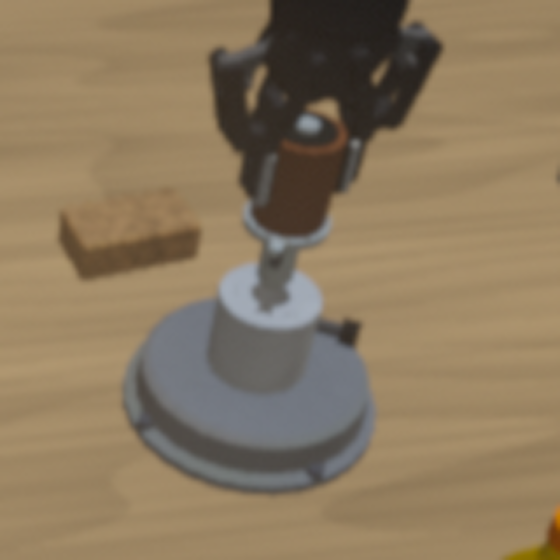

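Call:
arm_command(
  series=[
    [40, [0, 0, 7], 0],
    [40, [0, 0, 12], 0],
    [40, [0, 0, 16], 0],
    [40, [0, 0, 20], 0],
    [40, [0, 0, 20], 0],
  ],
)

```text
t: 7.72
eef_pos: [0.5011, 0.2532, 0.1769]
tool_rot: [0.0, 0.744, -0.668, -0.0]
contact_force: [0.5, -0.1, -2.5]
gripper_width: 0.547
```

```bash
python3 go.py .5015 .2534 .165 -83.9
```

```text
t 7.725 p [0.5011 0.2532 0.1769] yaw -83.86 q7 -1.647 F [ 0.52 -0.12 -2.54] g 0.5473450910841877
shift [-0.1 -0.4 11.9] roll 0.001
```

Call:
arm_command(
  series=[
    [40, [0, 0, 5], 0],
    [40, [0, 0, 10], 0],
    [40, [0, 0, 13], 0],
    [40, [0, 0, 16], 0],
    [40, [0, 0, 19], 0],
    [40, [0, 0, 19], 0],
  ],
)

```text
t: 8.48
eef_pos: [0.5011, 0.2533, 0.1581]
tool_rot: [0.0, 0.744, -0.668, -0.0]
contact_force: [-0.3, 0.1, -3.2]
gripper_width: 0.545
```

```bash
python3 go.py .5015 .2534 .14 -83.9
```

```text
t 8.475 p [0.5011 0.2533 0.1581] yaw -83.85 q7 -1.627 F [-0.31  0.09 -3.24] g 0.5451777135885554
shift [-0.1 -0.5 18.1] roll 0.001
```

No upward force and TCP is past 0.162, so the key has entered the keyway. Now pressing on against the spring.

Call:
arm_command(
  series=[
    [40, [0, 0, 4], 0],
    [40, [0, 0, 8], 0],
    [40, [0, 0, 12], 0],
    [40, [0, 0, 15], 0],
    [40, [0, 0, 17], 0],
    [40, [0, 0, 18], 0],
    [40, [0, 0, 18], 0],
  ],
  squeeze=100,
)

```text
t: 9.35
eef_pos: [0.5015, 0.2534, 0.1409]
tool_rot: [-0.0, 0.744, -0.668, -0.0]
contact_force: [-2.3, -1.6, 7.7]
gripper_width: 0.543
```

```bash
python3 go.py .5011 .2533 .14 -83.9;python3 - <<'E'
from inhand import *
I=read_camera("wrist");cv2.imwrite("pics/w7.png",I)
s=read_camera("scene");cv2.imwrite("pics/s7.png",cv2.resize(s[100:260,300:460],None,fx=3.5,fy=3.5,interpolation=cv2.INTER_CUBIC))
E
```

```text
t 9.35 p [0.5015 0.2534 0.1409] yaw -83.87 q7 -1.607 F [-2.31 -1.59  7.74] g 0.5432547655574237
shift [0.  0.4 0.9] roll 0.001
```

View pics/s7.png

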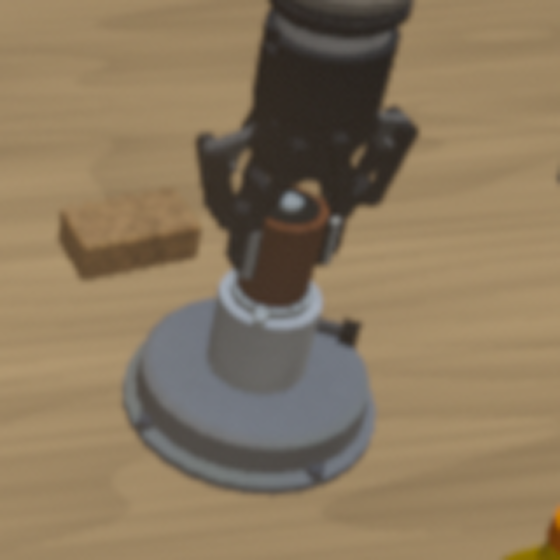

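View pics/w7.png

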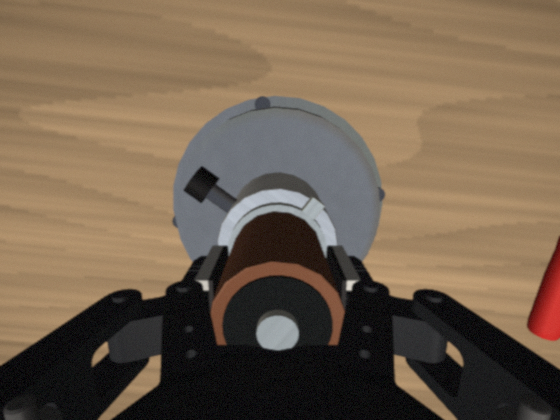

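Call:
arm_command(
  series=[
    [40, [0, 0, 1], 0],
    [40, [0, 0, 2], 0],
    [40, [0, 0, 2], 0],
  ],
)

```text
t: 9.82
eef_pos: [0.5015, 0.2534, 0.1405]
tool_rot: [-0.001, 0.744, -0.668, -0.001]
contact_force: [-8.5, -2.5, 24.8]
gripper_width: 0.546
```

```bash
python3 go.py .5011 .2533 .14 -83.9
```

```text
t 9.825 p [0.5015 0.2534 0.1405] yaw -83.87 q7 -1.605 F [-8.52 -2.52 24.81] g 0.5462931936691643
shift [0.  0.4 0.5] roll 0.001
```

Call:
arm_command(
  series=[
    [40, [0, 0.8, 0], 0],
    [40, [0, 0.8, 0.5], 0],
    [40, [0, 0.8, 0.5], 0],
    [40, [0, 0.8, 0.5], 0],
  ],
)

```text
t: 10.32
eef_pos: [0.5015, 0.2533, 0.1405]
tool_rot: [-0.001, 0.744, -0.668, -0.001]
contact_force: [-8.0, -2.3, 25.8]
gripper_width: 0.542
```

```bash
python3 go.py .5011 .2533 .14 -83.9
python3 - <<'E'
from inhand import *
I=read_camera("wrist");cv2.imwrite("pics/w8.png",cv2.resize(I[150:300,180:380],None,fx=4,fy=4,interpolation=cv2.INTER_CUBIC))
T=read_camera("top");cv2.imwrite("pics/t8.png",T)
s=read_camera("scene");c=cv2.resize(s[160:220,340:410],None,fx=8,fy=8,interpolation=cv2.INTER_CUBIC);cv2.imwrite("pics/s8.png",c)
E
python3 go.py .5011 .2533 .14 -83.9
```

```text
t 10.325 p [0.5015 0.2533 0.1405] yaw -83.88 q7 -1.605 F [-8.04 -2.27 25.77] g 0.5415710763492478
shift [-0.   0.4  0.5] roll 0.0
t 10.475 p [0.5015 0.2533 0.1405] yaw -83.88 q7 -1.605 F [-8.54 -2.31 26.42] g 0.5421424054602452
shift [-0.   0.4  0.5] roll 0.0
```

View pics/s8.png

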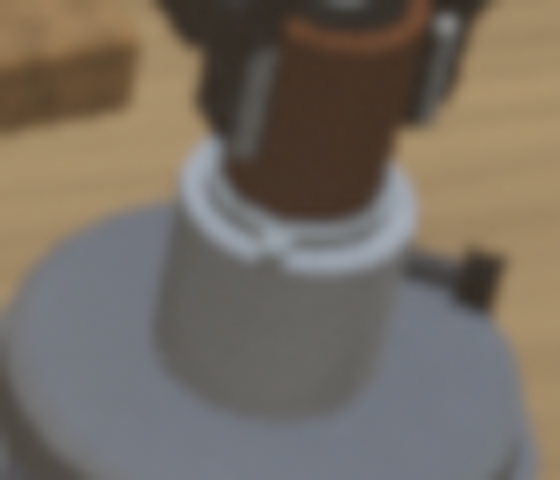

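View pics/w8.png

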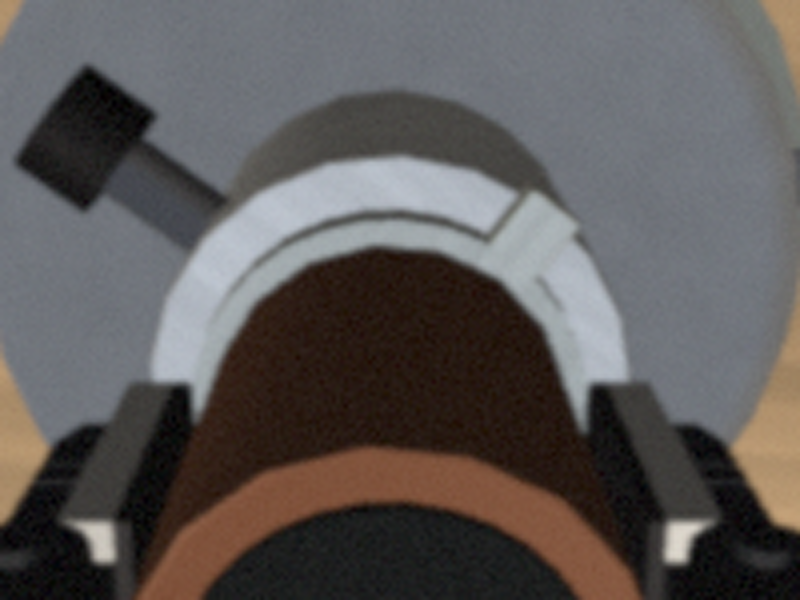

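View pics/t8.png

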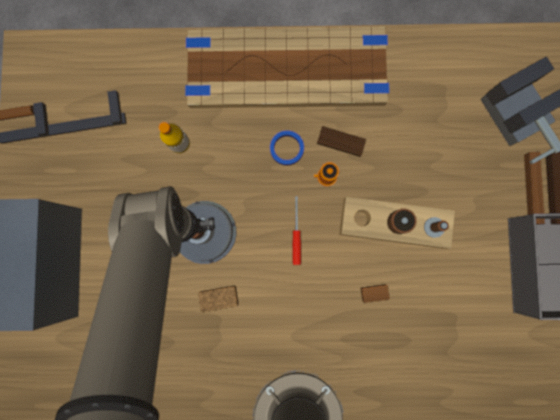

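Everything agrees: flange flush on the hub, tab over the keyway and firm contact. Handing in.

```bash
python3 -c "
from station import bot,status
print(bot.hand_in()); o=status.get_obs(); print(o['t'],o['eef_pos'],o['contact_force'],o['gripper_width'])"
```

```text
the job is handed in; nothing more can be done
None
the job is handed in; nothing more can be done
```

The tabbed spindle is out of the rack and in the drive hub with its key in the keyway. I pressed it down against the spring and handed in at about 10.5 s with the gripper still holding it at 100 N. I lined the tab up with the keyway (about -30.6°) before lowering it, so the key went straight in without any turning in the hub.

**Last checks:**
- **Depth:** the tool stopped at 0.1405 m, against 0.1403 m predicted for the flange on the hub. The last 0.4 mm raised the upward force from 8 to 25 N, so it is against a hard stop, beyond the 11 N spring.
- **Pictures:** the scene and wrist views show the flange on the hub and the tab pointing along the keyway. In the top view the other two spindles and the bench items appear where they were at the start.

**What was not ideal:**
- A sideways force of about 8 N remained at the end, and a 0.8 mm corrective shift barely changed it.
- The arm settled up to about 4 mm off its commanded positions, so I corrected from the measured pose before inserting.
- The cameras differed by 1–2 mm on positions, and early keyway estimates ranged from -23° to -31°. I used the close wrist view for the angle.

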